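# Key the slicing disc onto the food slicer

## Task

With your fingertips, push the slicing disc round by its raised tabs until the notch in its rim stands over the red pin of the slicer's base; then press the disc down by its hub until it is fully home, and take your hand away. Nothing is to be picked up: do not lift or tip the disc, and leave the things around it where they are.

Things in the scene. Friction and masses are not known exactly. Their poses are not given: they have to be found in the camera images.
- slicer_base: low round white food-slicer base, 176 mm across, top face 34 mm above the worktop, fixed. Origin: centre of its underside on the worktop, on the disc's axis; z up. Its -x axis points to the red pin, which is turned roughly to the robot (within about 50 degrees).
- drive_pin (a point): tip of the red pin that stands upright on the base, 10 mm thick with a rounded tip, 58 mm from the axis (on the base's -x side), tip 42.5 mm above the worktop. While the disc is not aligned the pin is hidden under the disc; a red mark on the base's top, just outside the disc's edge, shows its direction.
- slicing_disc: loose steel disc, 132 mm across, 6 mm thick, 0.25 kg, lying level on the base; a stub under it sits in the base's socket (1 mm play), so it turns about the base's axis, either way without limit, and stays where left. Origin: on the axis at the plate's underside, 44 mm above the worktop at the start, 36 mm when home; z up; -x points to its notch.
- tab_left (a point): top centre of one of two black finger tabs that stand on the plate, this one on the disc's +y side (a quarter turn clockwise from the notch, seen from above), 47 mm from the axis and 22 mm above the disc's origin. The tab is 8 mm thick, 18 mm long radially (38 to 56 mm from the axis), 16 mm above the plate. Pushed sideways, about 1 N turns the disc.
- tab_right (a point): the same on the other finger tab, on the disc's -y side (a quarter turn counter-clockwise from the notch, seen from above).
- notch (a point): middle of the notch in the disc's rim (58 mm from the axis, half-way up the plate): 18 mm wide, open to the edge, 16 mm deep radially, for the 10 mm pin, so it passes when within about 4 mm. A red stripe on the plate, inward of the notch, points to it.
- hub_top (a point): centre of the flat top of the disc's round black hub, 40 mm across, 30 mm above the disc's origin (74 mm above the worktop at the start, 66 mm when home): the place to press.
- carrier (a joint): how far the stiff black ring under the disc has been pressed down, m: 0 up (start), 0.008 at its hard stop (disc home). It has no spring: it slides with friction, takes about 5 to 8 N of push on the hub, and stays down. Pressed while the notch is not over the pin, the disc tilts on the pin and cannot go home, and the ring sinks for good under it: turn first.
- salt_shaker: glass shaker with a grey top, 44 mm across, 90 mm tall, a bystander. Origin: centre of its underside.
- mug_blue: white mug with dark spots, 82 mm across, 91 mm tall, a bystander. Origin: centre of its underside.
- pink_tub: pink lidded tub, 81 mm across, 54 mm tall, a bystander. Origin: centre of its underside.
- garlic: garlic bulb, 60 mm across, 58 mm tall, a bystander. Origin: centre of its underside.

How it is judged:
By the outcome, as a careful person would: the job done as asked, in the order asked, and still so for the second after the job is handed in, with the robot touching nothing.
It also fails if it takes over 45 s, if anything falls off the work surface, if the arm or the gripper's body presses on something with over 40 N, if the wrist force passes 120 N, or if a joint passes its speed limit or range.

## Robot

A 6-joint arm with a two-finger parallel gripper is mounted at the origin on a cart in front of the work surface, level with it; the furniture and walls round the work are solid. World frame = base frame: x ahead of the robot, y to its left, z up, the work surface at z = 0. Lengths are in m, angles in rad, forces in N, time in s.
With the tool pointing down it reaches from about 0.325 to 0.9 m from the base axis. Payload 3.5 kg.
Tool frame: the origin (TCP) lies between the finger pads; the fingertips stand 19 mm ahead of it and the grasp point (between the pads) is the TCP (ctrl.tcp_to_tips is the distance from the TCP to the fingertips, in m); z points along the fingers, y is the line along which they close (so a half turn about z gives the same grasp; the last joint's range is limited). The gripper opens to 85 mm and grips with 20 to 120 N. Pads are 22 mm wide; open, the fingers measure 114 mm over their backs; the gripper's body (76 mm by 85 mm) begins 54 mm behind the grasp point. The pads swing forward as they close: fully open they stand 13 mm farther back than shut.
Start: joints at [-1.366, 0.276, -0.026, 1.268, 0, 1.467], TCP at [0.189, -0.596, 0.212] pointing down, gripper open.
Joint ranges: [-3.12, 3.12], [-0.85, 1.88], [-1.08, 1.24], [-1.95, 2.15], [-1.57, 1.53], [-3.14, 3.14]. Speed limits (rad/s): [2.57, 2.57, 3.14, 3.14, 3.14, 3.14].

## Interface

Orientations are given as a unit quaternion [w, x, y, z].
In Python, from bench import ctrl gives the robot as it stands.
- The arm moves only by the tool play_rows, never from a script. Its argument "moves" is a list of rows, each an object of numbers: "x", "y", "z": the shift along the tool's x, y, z in mm; "ax", "ay", "az": the turn, a rotation vector about the tool's x, y, z in degrees; "grip": the opening, from -1 (shut) to 1 (fully open). In form: [{"x": .., "y": .., "z": .., "ax": .., "ay": .., "az": .., "grip": ..}, ...]. A call has exactly 10 rows; each row is the pose to reach, as a shift and turn from the pose commanded when the call began, along the tool's axes at that moment; what a row does not reach only later rows make up. A row lasts 1/10 s, in which the tool goes at most 50 mm and 8.59 degrees, less where a joint would pass 70% of its speed; a pose out of reach is approached as far as the arm can. A call with a gripper value outside its range is refused whole. The fingers move at their own pace and stop on an object; "squeeze" is the grip in N (left out, the last holds). Time passes only in rows, so rows that repeat a pose let the fingers close, or fill a call up. It gives the time, the measured TCP pose, the force, the opening and the grip force at its end, in the units of the state.
- ctrl.sense(): the state, without advancing time (a new reading comes with each control period).
- ctrl.grab_frame(name): name is "scene" or "top"; returns a dict with "image" (400x640x3 uint8, blue, green, red), "range_z" (400x640 float32, m along the optical axis (not along the pixel's ray), 0 where there is no reading), "mtx" (3x3 intrinsics, pixels), "k1" (the pictures are not rectified: a ray, as slopes to the right and down, at radius r is drawn at 1 + k1 r^2 times it, then the intrinsics apply), "R" (3x3) and "t" (3): a world point X has camera coordinates R X + t. Camera axes: x right, y down, z forward; pixel columns grow to the right and rows downward; lengths in m; the calibration is good to about 2 mm. A picture is of the moment at which its call begins.
- ctrl.hand_in(): hands the job in; it is judged then, once.
The state is a dict: "t": time; "joint_positions": joint angles; "dq": joint speeds; "tau": joint torques, N m; "eef_pos": TCP position; "tcp_rot": TCP orientation; "ft_force": force on the tool from outside, world axes, zero at the start; "moment": the same for the moment, N m; "opening": finger opening in m; "grasp_force": force on a finger pad.
Only numpy, scipy, OpenCV 4.12 (cv2) and the standard library are available. Lean on these libraries where they do the work, as an engineer would, in place of code of your own. Each camera call takes 0.05 s, during which the arm holds its last target. There are 200 camera calls.

## Working session

There is one attempt and no reset: what is moved stays moved. The work goes in short steps, Python scripts to look and compute and a tool call to move; the robot and the scene stay as the last step left them, time stands still between calls to the robot, and variables do not carry over. Pictures are saved under pics/ and viewed, at most 11 in all, crops included, and the job is handed in when it is done.

Besides the shell and the picture viewer there is one more tool, called after "Request:" by a JSON object that holds its "op" and its "data", one argument or row to a line. play_rows: Moves the arm, as the interface text tells. Its arguments: {"type":"object","properties":{"moves":{"type":"array"},"squeeze":{"type":"number"}},"required":["moves"]}

```bash
mkdir -p pics; cat > h.py <<'E'
import numpy as np, cv2
from bench import ctrl
def world(f,u,v,z=None):
    """pixels -> world, using depth, or the plane at height z"""
    K=f["mtx"];k=f["k1"];R=np.array(f["R"]);t=np.array(f["t"])
    d=cv2.undistortPoints(np.array([[[u,v]]],float),np.array(K),np.array([0.,0,0,0,0])).reshape(2)
    s=d.copy()
    for _ in range(20): s=d/(1+k*(s@s))
    r=R.T@np.r_[s,1]; c=-R.T@t
    lam=f["range_z"][int(round(v)),int(round(u))] if z is None else (z-c[2])/r[2]
    return c+lam*r
def pix(f,X):
    p=np.array(f["R"])@X+np.array(f["t"]);s=p[:2]/p[2];s=s*(1+f["k1"]*(s@s))
    return (np.array(f["mtx"])@np.r_[s,1])[:2]
E
python3 - <<'E'
from h import *
fs={n:ctrl.grab_frame(n) for n in("scene","top")}
for n,f in fs.items():
    cv2.imwrite(f"pics/{n}0.png",f["image"])
    print(n,f["mtx"],f["k1"],-np.array(f["R"]).T@f["t"])
    im=f["image"].astype(int);m=((im[...,2]>130)&(im[...,1]<70)&(im[...,0]<80)).astype(np.uint8)
    k,l,s,c=cv2.connectedComponentsWithStats(m)
    for i in range(1,k):
        if s[i,4]>5: print(s[i],c[i],world(f,*c[i]).round(4))
s=ctrl.sense();print(s,ctrl.tcp_to_tips)
E
```

```text
scene [[369.28703643   0.         316.58317954]
 [  0.         369.28703643 197.87483051]
 [  0.           0.           1.        ]] -0.03409145912966653 [ 0.23298573 -0.59622976  0.44934966]
[483  73   8  41 295] [486.54237288  91.51525424] [ 0.9255 -0.1417  0.3193]
[355 112  13  11 119] [361.         117.45378151] [0.8443 0.1485 0.2081]
[342 114  11  14 119] [347.01680672 120.53781513] [0.8593 0.2276 0.1793]
[135 167   7   5  27] [138.14814815 168.59259259] [0.3297 0.5328 0.0278]
top [[488.90580191   0.         316.52691848]
 [  0.         488.90580191 203.66044029]
 [  0.           0.           1.        ]] -0.0017372092535630685 [0.34843598 0.04165071 1.3163274 ]
[286 231   5   5  15] [287.8 232.6] [0.5616 0.1015 0.0506]
[301 269   3   4  12] [302.  270.5] [0.4631 0.0673 0.0343]
[118 326   2   8  12] [118.33333333 328.83333333] [0.3312 0.5376 0.0316]
{'t': 0.1, 'joint_positions': array([-1.36639211e+00,  2.77063447e-01, -2.77862175e-02,  1.26800936e+00,
        3.00389421e-05,  1.46737714e+00]), 'dq': array([ 1.53558457e-04, -1.89733837e-03,  3.20832406e-03,  9.12730043e-05,
        1.32457108e-03, -4.63931097e-05]), 'tau': array([-5.01778459e-05, -4.46708465e+01,  2.96128732e+01,  8.42575711e-03,
       -1.80792372e-04,  3.60272772e-07]), 'eef_pos': array([ 0.18919652, -0.59486767,  0.21054752]), 'tcp_rot': array([-1.03079248e-03,  9.88178434e-01,  1.53304659e-01, -3.70529543e-05]), 'ft_force': array([ 0.50914865, -0.54644843, -0.65614086]), 'moment': array([0.01009601, 0.00357632, 0.02283531]), 'grasp_force': 0.0, 'opening': 0.08554590581274071} 0.019
```

```bash
python3 - <<'E'
import cv2
a=cv2.imread("pics/top0.png");cv2.imwrite("pics/top0c.png",cv2.resize(a[140:340,200:400],None,fx=3,fy=3,interpolation=cv2.INTER_CUBIC))
E
```

```text
(no output)
```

View pics/top0c.png

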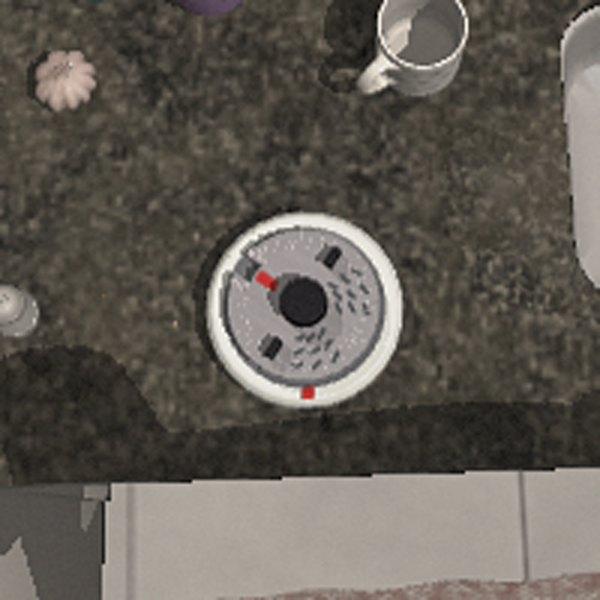

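View pics/scene0.png

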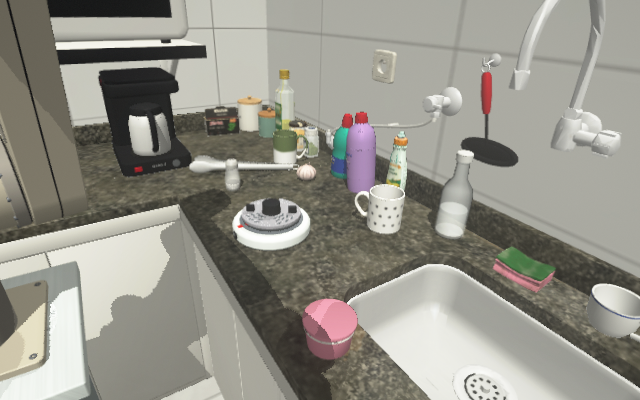

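```bash
cat >> h.py <<'E'
def wrap(a): return (a+180)%360-180
def look(f):
    """top view -> base centre, mark and stripe angles (deg, about the centre)"""
    im=f["image"].astype(int)
    m=((im.min(2)>185)).astype(np.uint8);m[:,:265]=0;m[:,340:]=0;m[:205]=0;m[280:]=0
    ys,xs=np.nonzero(m);h=cv2.convexHull(np.c_[xs,ys].astype(np.int32))
    P=np.array([world(f,*p,z=.034) for p in h.reshape(-1,2)])[:,:2]
    A=np.c_[2*P,np.ones(len(P))];q=np.linalg.lstsq(A,(P**2).sum(1),rcond=None)[0]
    out=dict(c=q[:2],r=np.sqrt(q[2]+q[:2]@q[:2]))
    m=((im[...,2]>110)&(im[...,1]<80)&(im[...,0]<90)).astype(np.uint8);m[:,:265]=0;m[:,340:]=0
    k,l,s,c=cv2.connectedComponentsWithStats(m)
    out["red"]=[]
    for i in range(1,k):
        if s[i,4]>3:
            for z in(.034,.050):
                w=world(f,*c[i],z=z)[:2]-q[:2];out["red"].append((z,s[i,4],np.hypot(*w).round(4),np.degrees(np.arctan2(w[1],w[0])).round(1)))
    return out
E
python3 - <<'E'
from h import *
f=ctrl.grab_frame("top");o=look(f);print(o)
for n,u,v,z in[("hub",302,301.5,.074),("notch",247,268,.047),("tabA",331,252,.066),("tabB",269,343,.066),("mark",308,392,.034)]:
    w=world(f,200+(u-1)/3,140+(v-1)/3,z=z)[:2];d=w-o["c"];print(n,w.round(4),np.hypot(*d).round(4),np.degrees(np.arctan2(d[1],d[0])).round(1))
print(f["range_z"][240,300])
g=ctrl.grab_frame("scene");print(-g["R"].T@g["t"])
# depth cloud of heights>60mm near base
uu,vv=np.meshgrid(range(280,325),range(215,268))
W=np.array([world(f,u,v) for u,v in zip(uu.ravel(),vv.ravel())]);D=W[:,:2]-o["c"]
hub=W[(W[:,2]>.070)];print("hubdepth",hub.mean(0),len(hub))
r=np.hypot(*D.T);t=W[(W[:,2]>.058)&(r>.036)&(r<.06)];print(t.round(3), (np.degrees(np.arctan2(*(t[:,:2]-o["c"]).T[::-1]))).round(0))
E
```

```text
{'c': array([0.53716544, 0.06581833]), 'r': np.float64(0.08346689034307433), 'red': [(0.034, np.int32(21), np.float64(0.0434), np.float64(53.2)), (0.05, np.int32(21), np.float64(0.0413), np.float64(55.6)), (0.034, np.int32(13), np.float64(0.0739), np.float64(179.2)), (0.05, np.int32(13), np.float64(0.0753), np.float64(179.4))]}
hub [0.537  0.0687] 0.0028 92.9
notch [0.5723 0.1167] 0.0618 55.4
tabA [0.5807 0.0426] 0.0493 -28.1
tabB [0.5034 0.0979] 0.0466 136.4
mark [0.4636 0.0664] 0.0736 179.6
1.2518322
[ 0.23298573 -0.59622976  0.44934966]
hubdepth [0.529009   0.0669618  0.13498129] 184
[[0.585 0.04  0.065]
 [0.585 0.037 0.066]
 [0.582 0.043 0.067]
 [0.582 0.04  0.066]
 [0.582 0.037 0.067]
 [0.583 0.035 0.064]
 [0.58  0.043 0.067]
 [0.58  0.04  0.064]
 [0.58  0.037 0.066]
 [0.581 0.035 0.06 ]
 [0.577 0.045 0.065]
 [0.578 0.043 0.062]
 [0.577 0.04  0.067]
 [0.577 0.038 0.064]
 [0.575 0.048 0.065]
 [0.575 0.045 0.066]
 [0.575 0.043 0.062]
 [0.574 0.04  0.067]
 [0.572 0.048 0.066]
 [0.572 0.045 0.066]
 [0.571 0.043 0.069]
 [0.573 0.04  0.061]
 [0.57  0.046 0.063]
 [0.569 0.043 0.065]
 [0.509 0.091 0.064]
 [0.506 0.094 0.066]
 [0.505 0.091 0.069]
 [0.506 0.089 0.061]
 [0.504 0.096 0.062]
 [0.503 0.094 0.066]
 [0.503 0.091 0.068]
 [0.503 0.089 0.066]
 [0.501 0.096 0.066]
 [0.501 0.094 0.065]
 [0.501 0.091 0.066]
 [0.498 0.099 0.066]
 [0.498 0.096 0.065]
 [0.498 0.094 0.065]
 [0.498 0.091 0.067]
 [0.496 0.102 0.061]
 [0.496 0.099 0.065]
 [0.495 0.096 0.07 ]
 [0.495 0.094 0.067]
 [0.494 0.099 0.062]
 [0.494 0.097 0.061]
 [0.491 0.097 0.06 ]] [-28. -31. -27. -30. -32. -34. -29. -31. -34. -35. -27. -30. -33. -35.
 -25. -29. -31. -35. -27. -30. -34. -36. -32. -35. 139. 138. 142. 143.
 138. 141. 144. 146. 140. 142. 145. 140. 142. 144. 147. 139. 141. 144.
 146. 142. 145. 146.]
```

```bash
cat >> h.py <<'E'
from scipy.spatial.transform import Rotation as Ro
def st(target=None):
    s=ctrl.sense();q=s["tcp_rot"];R=Ro.from_quat(np.r_[q[1:],q[0]]).as_matrix()
    print("t",round(s["t"],2),"p",s["eef_pos"].round(4),"yaw_y",np.degrees(np.arctan2(R[1,1],R[0,1])).round(1),"tilt",R[:2,2].round(3),"q",s["joint_positions"].round(2),"F",s["ft_force"].round(1),"M",s["moment"].round(2),"op",round(s["opening"],4))
    if target is not None: print("tool mm",(R.T@(np.array(target)-s["eef_pos"])*1000).round(1))
E
python3 -c "
from h import *
st([.537,.0675,.15])"
```

```text
t 0.2 p [ 0.1893 -0.5951  0.2109] yaw_y -72.4 tilt [-0.     0.001] q [-1.37  0.28 -0.03  1.27  0.    1.47] F [-0.3 -0.4 -0.1] M [ 0.01 -0.05  0.01] op 0.0855
tool mm [ 532.2 -526.    61.7]
```

Request:
{"op": "play_rows", "data": {
  "moves": [
    {"x": 35, "y": -35, "z": 0},
    {"x": 70, "y": -70, "z": 0},
    {"x": 105, "y": -105, "z": 0},
    {"x": 140, "y": -140, "z": 0},
    {"x": 175, "y": -175, "z": 0},
    {"x": 210, "y": -210, "z": 0},
    {"x": 245, "y": -245, "z": 0},
    {"x": 280, "y": -280, "z": 0},
    {"x": 315, "y": -315, "z": 0},
    {"x": 350, "y": -350, "z": 0}
  ]
}}

```text
invalid input at $.moves[0]: expected keys x, y, z, ax, ay, az, grip
```

Request:
{"op": "play_rows", "data": {
  "moves": [
    {"x": 35, "y": -35, "z": 0},
    {"x": 70, "y": -70, "z": 0},
    {"x": 105, "y": -105, "z": 10},
    {"x": 140, "y": -140, "z": 20},
    {"x": 165, "y": -160, "z": 30},
    {"x": 182, "y": -176, "z": 40},
    {"x": 182, "y": -176, "z": 50},
    {"x": 182, "y": -176, "z": 60},
    {"x": 182, "y": -176, "z": 60},
    {"x": 182, "y": -176, "z": 60}
  ]
}}

```text
invalid input at $.moves[0]: expected keys x, y, z, ax, ay, az, grip
```

```bash
python3 - <<'E'
from h import *
st([.537,.0675,.08])
f=ctrl.grab_frame("top");g=ctrl.grab_frame("scene")
a=cv2.resize(f["image"][200:280,260:340],(400,400),interpolation=cv2.INTER_CUBIC);b=cv2.resize(g["image"][120:260,200:340],(400,400),interpolation=cv2.INTER_CUBIC)
cv2.imwrite("pics/p1.png",np.hstack([a,b]))
E
```

```text
t 0.2 p [ 0.1893 -0.5951  0.2109] yaw_y -72.4 tilt [-0.     0.001] q [-1.37  0.28 -0.03  1.27  0.    1.47] F [-0.3 -0.4 -0.1] M [ 0.01 -0.05  0.01] op 0.0855
tool mm [ 532.1 -525.9  131.7]
```

View pics/p1.png

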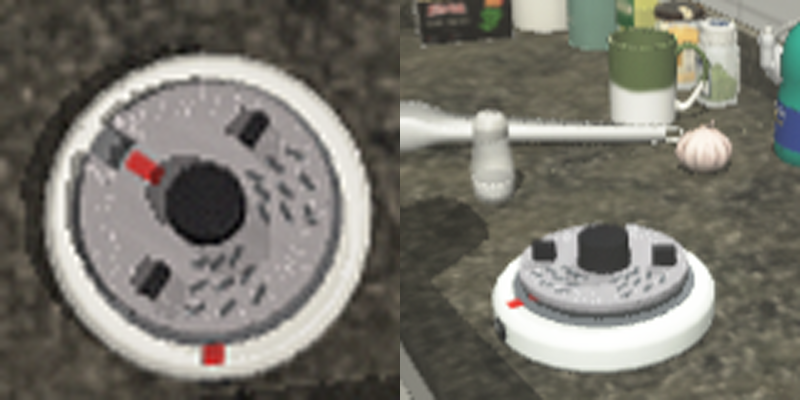

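The calls were refused because every key is required, so the arm has not moved. The picture shows the disc still unturned, with the notch at upper left (115,150), the hub at (205,205) and the red mark at (213,354).

Request:
{"op": "play_rows", "data": {
  "moves": [
    {"x": 35, "y": -35, "z": 0, "ax": 0, "ay": 0, "az": 0, "grip": 1},
    {"x": 70, "y": -70, "z": 0, "ax": 0, "ay": 0, "az": 0, "grip": 1},
    {"x": 105, "y": -105, "z": 0, "ax": 0, "ay": 0, "az": 0, "grip": 1},
    {"x": 140, "y": -140, "z": 0, "ax": 0, "ay": 0, "az": 0, "grip": 1},
    {"x": 175, "y": -175, "z": 0, "ax": 0, "ay": 0, "az": 0, "grip": 1},
    {"x": 210, "y": -210, "z": 0, "ax": 0, "ay": 0, "az": 0, "grip": 1},
    {"x": 245, "y": -245, "z": 0, "ax": 0, "ay": 0, "az": 0, "grip": 1},
    {"x": 280, "y": -280, "z": 0, "ax": 0, "ay": 0, "az": 0, "grip": 1},
    {"x": 315, "y": -315, "z": 0, "ax": 0, "ay": 0, "az": 0, "grip": 1},
    {"x": 350, "y": -350, "z": 0, "ax": 0, "ay": 0, "az": 0, "grip": 1}
  ]
}}

```text
t: 1.3
eef_pos: [0.4175, -0.1542, 0.2119]
tcp_rot: [0.0, 0.988, 0.153, 0.0]
ft_force: [1.2, -1.4, -0.2]
opening: 0.0854
grasp_force: 0.0
```

Request:
{"op": "play_rows", "data": {
  "moves": [
    {"x": 35, "y": -35, "z": 0, "ax": 0, "ay": 0, "az": 0, "grip": 1},
    {"x": 70, "y": -70, "z": 0, "ax": 0, "ay": 0, "az": 0, "grip": 1},
    {"x": 105, "y": -105, "z": 10, "ax": 0, "ay": 0, "az": 0, "grip": 1},
    {"x": 140, "y": -140, "z": 20, "ax": 0, "ay": 0, "az": 0, "grip": 1},
    {"x": 165, "y": -160, "z": 30, "ax": 0, "ay": 0, "az": 0, "grip": 1},
    {"x": 182, "y": -176, "z": 40, "ax": 0, "ay": 0, "az": 0, "grip": 1},
    {"x": 182, "y": -176, "z": 50, "ax": 0, "ay": 0, "az": 0, "grip": 1},
    {"x": 182, "y": -176, "z": 60, "ax": 0, "ay": 0, "az": 0, "grip": 1},
    {"x": 182, "y": -176, "z": 60, "ax": 0, "ay": 0, "az": 0, "grip": 1},
    {"x": 182, "y": -176, "z": 60, "ax": 0, "ay": 0, "az": 0, "grip": 1}
  ]
}}

```text
t: 2.3
eef_pos: [0.5362, 0.0658, 0.1514]
tcp_rot: [0.0, 0.988, 0.153, -0.0]
ft_force: [0.9, -0.6, -0.0]
opening: 0.0855
grasp_force: 0.0
```

```bash
python3 - <<'E'
from h import *
st([.537,.0675,.08])
f=ctrl.grab_frame("top");g=ctrl.grab_frame("scene")
print(g["range_z"][160:260:10,272])
a=cv2.resize(f["image"][190:290,250:350],(400,400),interpolation=cv2.INTER_CUBIC);b=cv2.resize(g["image"][120:260,200:340],(400,400),interpolation=cv2.INTER_CUBIC)
cv2.imwrite("pics/p2.png",np.hstack([a,b]))
E
```

```text
t 2.3 p [0.5362 0.0658 0.1514] yaw_y -72.5 tilt [-0.001 -0.   ] q [ 0.    0.17 -0.29  1.11 -0.    2.84] F [ 0.9 -0.6 -0. ] M [0.02 0.03 0.01] op 0.0855
tool mm [ 1.3 -1.4 71.4]
[1.2458469  1.1661675  1.0989617  1.0377301  0.8220138  0.8023973
 0.7904065  0.7810798  0.75926125 0.77781725]
```

View pics/p2.png

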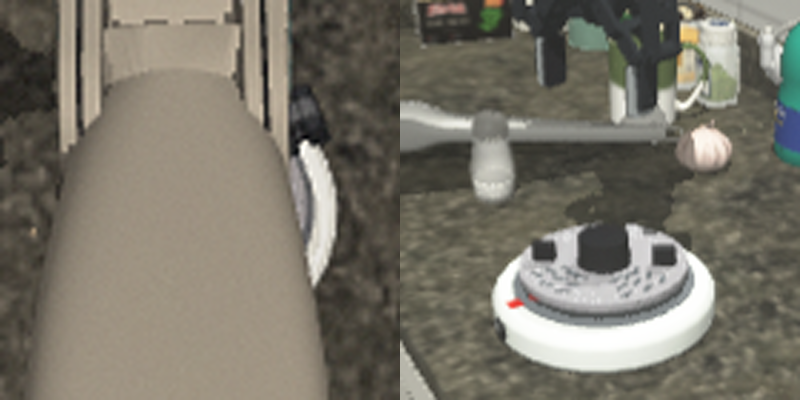

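The open fingers hang above the disc: their tips are at (550,85) and (645,120) in the scene crop, and the disc has not moved. I'll check the height of the open tips against the projection.

```bash
python3 - <<'E'
from h import *
g=ctrl.grab_frame("scene");p=ctrl.sense()["eef_pos"];a=np.radians(-72.5)
for sgn in(1,-1):
  for dz in(.006,.019):
    u=pix(g,p+np.array([sgn*.048*np.cos(a),sgn*.048*np.sin(a),-dz]));print(sgn,dz,((u-[200,120])/.35+[400,0]).round(0))
E
```

```text
1 0.006 [642. 165.]
1 0.019 [642. 182.]
-1 0.006 [553. 131.]
-1 0.019 [554. 147.]
```

```bash
python3 - <<'E'
from h import *
g=ctrl.grab_frame("scene")
b=g["image"][110:250,220:320]
cv2.imwrite("pics/p3.png",cv2.resize(b,(430,600),interpolation=cv2.INTER_NEAREST))
print(g["range_z"][130:175:3,253].round(2),g["range_z"][140:190:3,286].round(2))
E
```

```text
[0.77 0.77 0.77 0.78 0.78 0.78 0.78 1.32 1.29 1.27 1.25 1.18 1.14 1.17
 1.15] [0.7  0.71 0.71 0.72 0.72 0.72 0.74 1.2  1.16 1.16 1.17 1.15 1.13 1.11
 1.09 1.07 1.05]
```

View pics/p3.png

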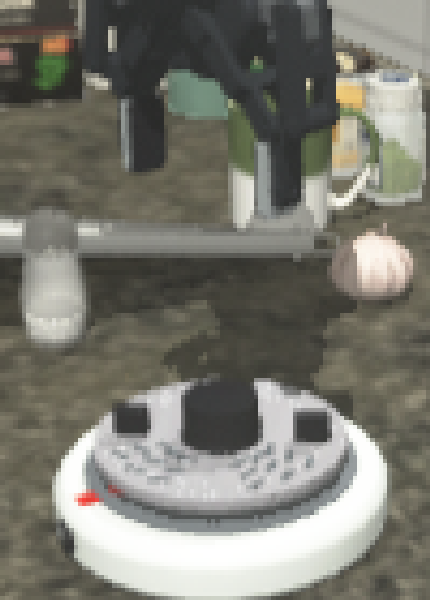

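```bash
python3 - <<'E'
from h import *
g=ctrl.grab_frame("scene")
for X in([.537,.0675,.074],[.4636,.0664,.034],[.577,.042,.066],[.501,.094,.066]): 
    u=pix(g,np.array(X));print(X,u.round(1),((u-[220,110])*4.286).round(0))
for u,v in((253,140),(286,150),(252,147),(287,156)): print(world(g,u,v).round(3))
st()
E
```

```text
[0.537, 0.0675, 0.074] [269.3 201.8] [211. 394.]
[0.4636, 0.0664, 0.034] [239.3 226.1] [ 83. 498.]
[0.577, 0.042, 0.066] [290.8 205.6] [303. 410.]
[0.501, 0.094, 0.066] [249.5 203.9] [127. 402.]
[0.523 0.107 0.207]
[0.551 0.013 0.209]
[0.518 0.104 0.193]
[0.554 0.013 0.196]
t 2.55 p [0.5373 0.0663 0.1523] yaw_y -72.4 tilt [ 0.001 -0.   ] q [ 0.    0.17 -0.29  1.11 -0.    2.84] F [ 0.2  0.2 -0.2] M [-0.01 -0.05 -0.06] op 0.0855
```

Request:
{"op": "play_rows", "data": {
  "moves": [
    {"x": 0, "y": -1, "z": 10, "ax": 0, "ay": 0, "az": 0, "grip": 1},
    {"x": 0, "y": -1, "z": 20, "ax": 0, "ay": 0, "az": 0, "grip": 1},
    {"x": 0, "y": -1, "z": 30, "ax": 0, "ay": 0, "az": 0, "grip": 1},
    {"x": 0, "y": -1, "z": 40, "ax": 0, "ay": 0, "az": 0, "grip": 1},
    {"x": 0, "y": -1, "z": 50, "ax": 0, "ay": 0, "az": 0, "grip": 1},
    {"x": 0, "y": -1, "z": 60, "ax": 0, "ay": 0, "az": 0, "grip": 1},
    {"x": 0, "y": -1, "z": 60, "ax": 0, "ay": 0, "az": 0, "grip": 1},
    {"x": 0, "y": -1, "z": 60, "ax": 0, "ay": 0, "az": 0, "grip": 1},
    {"x": 0, "y": -1, "z": 60, "ax": 0, "ay": 0, "az": 0, "grip": 1},
    {"x": 0, "y": -1, "z": 60, "ax": 0, "ay": 0, "az": 0, "grip": 1}
  ]
}}

```text
t: 3.55
eef_pos: [0.5373, 0.0678, 0.0923]
tcp_rot: [0.0, 0.988, 0.153, 0.001]
ft_force: [-0.2, -0.4, 0.4]
opening: 0.0855
grasp_force: 0.0
```

```bash
python3 - <<'E'
from h import *
st([.537,.0675,.07])
g=ctrl.grab_frame("scene")
b=g["image"][110:250,210:330]
cv2.imwrite("pics/p4.png",cv2.resize(b,(514,600),interpolation=cv2.INTER_NEAREST))
for c in(253,286):
  for v in range(155,200,3): print(c,v,world(g,c,v).round(3))
E
```

```text
t 3.55 p [0.5373 0.0678 0.0923] yaw_y -72.4 tilt [0.001 0.   ] q [ 0.01  0.22 -0.36  0.98 -0.    2.84] F [-0.2 -0.4  0.4] M [0.03 0.06 0.02] op 0.0855
tool mm [-0.4  0.1 22.3]
253 155 [0.522 0.11  0.172]
253 158 [0.522 0.11  0.165]
253 161 [0.521 0.108 0.159]
253 164 [0.52  0.106 0.153]
253 167 [0.519 0.107 0.146]
253 170 [0.519 0.108 0.139]
253 173 [0.518 0.106 0.132]
253 176 [0.626 0.373 0.002]
253 179 [0.618 0.355 0.001]
253 182 [0.61  0.336 0.   ]
253 185 [ 0.602  0.318 -0.   ]
253 188 [0.592 0.295 0.002]
253 191 [0.585 0.278 0.001]
253 194 [0.577 0.26  0.001]
253 197 [0.57  0.243 0.001]
286 155 [0.545 0.001 0.203]
286 158 [0.546 0.002 0.197]
286 161 [0.546 0.003 0.19 ]
286 164 [0.546 0.003 0.184]
286 167 [ 0.544 -0.001  0.179]
286 170 [0.549 0.009 0.168]
286 173 [0.551 0.012 0.16 ]
286 176 [0.552 0.014 0.153]
286 179 [0.55  0.012 0.147]
286 182 [0.55  0.012 0.141]
286 185 [0.556 0.023 0.129]
286 188 [0.674 0.251 0.001]
286 191 [0.665 0.232 0.002]
286 194 [0.656 0.216 0.001]
286 197 [0.647 0.199 0.002]
```

View pics/p4.png

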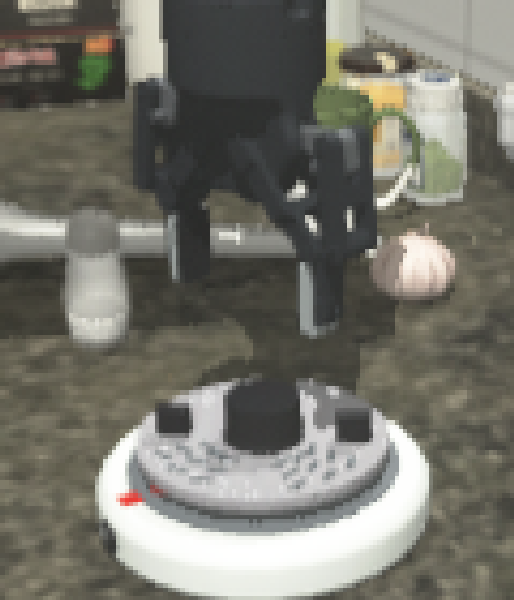

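The fingertips at (188,280) and (318,330) stand well above the disc. By depth they are at z ≈ 0.128, higher than the reported TCP implies, so I'll lower in steps and check.

Request:
{"op": "play_rows", "data": {
  "moves": [
    {"x": 0, "y": 0, "z": 5, "ax": 0, "ay": 0, "az": 0, "grip": 1},
    {"x": 0, "y": 0, "z": 10, "ax": 0, "ay": 0, "az": 0, "grip": 1},
    {"x": 0, "y": 0, "z": 15, "ax": 0, "ay": 0, "az": 0, "grip": 1},
    {"x": 0, "y": 0, "z": 20, "ax": 0, "ay": 0, "az": 0, "grip": 1},
    {"x": 0, "y": 0, "z": 25, "ax": 0, "ay": 0, "az": 0, "grip": 1},
    {"x": 0, "y": 0, "z": 25, "ax": 0, "ay": 0, "az": 0, "grip": 1},
    {"x": 0, "y": 0, "z": 25, "ax": 0, "ay": 0, "az": 0, "grip": 1},
    {"x": 0, "y": 0, "z": 25, "ax": 0, "ay": 0, "az": 0, "grip": 1},
    {"x": 0, "y": 0, "z": 25, "ax": 0, "ay": 0, "az": 0, "grip": 1},
    {"x": 0, "y": 0, "z": 25, "ax": 0, "ay": 0, "az": 0, "grip": 1}
  ]
}}

```text
t: 4.6
eef_pos: [0.537, 0.0678, 0.0669]
tcp_rot: [0.0, 0.988, 0.153, 0.0]
ft_force: [0.4, -0.1, -0.4]
opening: 0.0857
grasp_force: 0.0
```

```bash
cat >> h.py <<'E'
def tips():
    """lowest near points of each finger in the scene view"""
    g=ctrl.grab_frame("scene")
    W={}
    for c in range(236,304,1):
        for v in range(140,215): 
            w=world(g,c,v)
            if np.hypot(w[0]-.537,w[1]-.0675)<.075 and w[2]>.078: W[c]=(v,w.round(3))
    for c in W: print(c,*W[c])
    return g
E
python3 - <<'E'
from h import *
st([.537,.0675,.07])
tips()
E
```

```text
t 4.6 p [0.537  0.0678 0.0669] yaw_y -72.4 tilt [ 0.001 -0.   ] q [ 0.01  0.25 -0.39  0.93 -0.    2.84] F [ 0.4 -0.1 -0.4] M [-0.    0.02 -0.  ] op 0.0857
tool mm [-0.1  0.3 -3.1]
241 162 [0.503 0.133 0.152]
242 164 [0.503 0.13  0.148]
243 164 [0.505 0.129 0.148]
244 164 [0.506 0.125 0.149]
245 164 [0.51  0.129 0.147]
246 165 [0.512 0.128 0.145]
247 168 [0.509 0.115 0.143]
248 169 [0.51  0.114 0.141]
249 179 [0.513 0.119 0.114]
250 184 [0.511 0.11  0.106]
251 185 [0.513 0.11  0.103]
252 185 [0.514 0.105 0.105]
253 186 [0.517 0.107 0.101]
254 185 [0.52  0.108 0.102]
255 185 [0.522 0.108 0.102]
256 184 [0.526 0.11  0.103]
257 184 [0.527 0.109 0.103]
258 184 [0.532 0.113 0.1  ]
259 182 [0.534 0.112 0.105]
260 164 [0.525 0.08  0.161]
261 165 [0.524 0.074 0.161]
262 165 [0.526 0.072 0.162]
263 165 [0.526 0.068 0.163]
264 165 [0.527 0.065 0.164]
265 166 [0.528 0.063 0.162]
266 166 [0.529 0.059 0.163]
267 167 [0.53  0.057 0.161]
268 167 [0.531 0.055 0.162]
269 168 [0.531 0.05  0.161]
270 168 [0.534 0.051 0.161]
271 169 [0.529 0.037 0.165]
272 171 [0.53  0.035 0.161]
273 172 [0.532 0.032 0.159]
274 173 [0.533 0.031 0.157]
275 173 [0.534 0.029 0.158]
276 174 [0.537 0.03  0.154]
277 176 [0.538 0.027 0.151]
278 178 [0.538 0.024 0.148]
279 196 [0.54  0.025 0.106]
280 197 [0.54  0.02  0.106]
281 198 [0.542 0.02  0.103]
282 198 [0.544 0.019 0.103]
283 198 [0.546 0.019 0.103]
284 198 [0.549 0.019 0.102]
285 197 [0.552 0.021 0.103]
286 197 [0.555 0.021 0.102]
287 196 [0.558 0.023 0.103]
288 195 [0.556 0.015 0.109]
289 194 [0.56  0.018 0.109]
290 181 [ 0.55  -0.006  0.15 ]
291 181 [ 0.553 -0.003  0.148]
292 180 [ 0.556 -0.002  0.15 ]
293 180 [ 0.559 -0.002  0.149]
294 180 [ 0.56  -0.003  0.149]
295 179 [ 0.563 -0.002  0.15 ]
296 178 [0.568 0.002 0.15 ]
297 178 [0.569 0.001 0.15 ]
```

Request:
{"op": "play_rows", "data": {
  "moves": [
    {"x": 0, "y": 0, "z": 6, "ax": 0, "ay": 0, "az": 0, "grip": 1},
    {"x": 0, "y": 0, "z": 12, "ax": 0, "ay": 0, "az": 0, "grip": 1},
    {"x": 0, "y": 0, "z": 18, "ax": 0, "ay": 0, "az": 0, "grip": 1},
    {"x": 0, "y": 0, "z": 22, "ax": 0, "ay": 0, "az": 0, "grip": 1},
    {"x": 0, "y": 0, "z": 25, "ax": 0, "ay": 0, "az": 0, "grip": 1},
    {"x": 0, "y": 0, "z": 28, "ax": 0, "ay": 0, "az": 0, "grip": 1},
    {"x": 0, "y": 0, "z": 30, "ax": 0, "ay": 0, "az": 0, "grip": 1},
    {"x": 0, "y": 0, "z": 30, "ax": 0, "ay": 0, "az": 0, "grip": 1},
    {"x": 0, "y": 0, "z": 30, "ax": 0, "ay": 0, "az": 0, "grip": 1},
    {"x": 0, "y": 0, "z": 30, "ax": 0, "ay": 0, "az": 0, "grip": 1}
  ]
}}

```text
t: 5.65
eef_pos: [0.5369, 0.0678, 0.0368]
tcp_rot: [0.0, 0.988, 0.153, 0.0]
ft_force: [-1.0, -0.2, -0.6]
opening: 0.0856
grasp_force: 0.0
```

```bash
python3 - <<'E'
from h import *
st()
g=ctrl.grab_frame("scene")
b=g["image"][110:250,210:330]
cv2.imwrite("pics/p5.png",cv2.resize(b,(514,600),interpolation=cv2.INTER_NEAREST))
for c in(253,256,283,286):
  for v in range(190,216,2): print(c,v,world(g,c,v).round(3))
E
```

```text
t 5.65 p [0.5369 0.0678 0.0368] yaw_y -72.4 tilt [ 0. -0.] q [ 0.01  0.28 -0.42  0.87 -0.    2.84] F [-1.  -0.2 -0.6] M [0.02 0.01 0.01] op 0.0856
253 190 [0.516 0.106 0.092]
253 192 [0.517 0.109 0.085]
253 194 [0.516 0.107 0.082]
253 196 [0.516 0.108 0.076]
253 198 [0.567 0.237 0.002]
253 200 [0.563 0.228 0.001]
253 202 [0.522 0.126 0.051]
253 204 [ 0.233 -0.596  0.449]
253 206 [0.506 0.086 0.063]
253 208 [0.505 0.085 0.059]
253 210 [0.505 0.085 0.054]
253 212 [0.503 0.082 0.051]
253 214 [0.499 0.072 0.052]
256 190 [0.524 0.109 0.089]
256 192 [0.523 0.106 0.085]
256 194 [0.523 0.106 0.08 ]
256 196 [0.523 0.108 0.074]
256 198 [0.575 0.234 0.001]
256 200 [0.532 0.131 0.052]
256 202 [0.529 0.124 0.05 ]
256 204 [0.524 0.113 0.051]
256 206 [0.521 0.107 0.049]
256 208 [0.516 0.095 0.051]
256 210 [0.513 0.087 0.051]
256 212 [0.509 0.08  0.05 ]
256 214 [0.505 0.069 0.052]
283 190 [0.545 0.016 0.123]
283 192 [0.543 0.012 0.12 ]
283 194 [0.542 0.01  0.117]
283 196 [0.546 0.019 0.107]
283 198 [0.546 0.018 0.103]
283 200 [0.546 0.018 0.098]
283 202 [0.546 0.018 0.094]
283 204 [0.546 0.019 0.088]
283 206 [0.545 0.018 0.084]
283 208 [0.545 0.017 0.08 ]
283 210 [0.546 0.019 0.074]
283 212 [0.56  0.048 0.051]
283 214 [0.557 0.042 0.05 ]
286 190 [0.546 0.004 0.127]
286 192 [0.546 0.004 0.123]
286 194 [0.545 0.004 0.118]
286 196 [0.549 0.011 0.11 ]
286 198 [0.55  0.013 0.104]
286 200 [0.55  0.012 0.1  ]
286 202 [0.55  0.012 0.095]
286 204 [0.549 0.012 0.091]
286 206 [0.55  0.013 0.085]
286 208 [0.55  0.014 0.08 ]
286 210 [0.571 0.053 0.051]
286 212 [0.567 0.047 0.05 ]
286 214 [0.562 0.036 0.052]
```

View pics/p5.png

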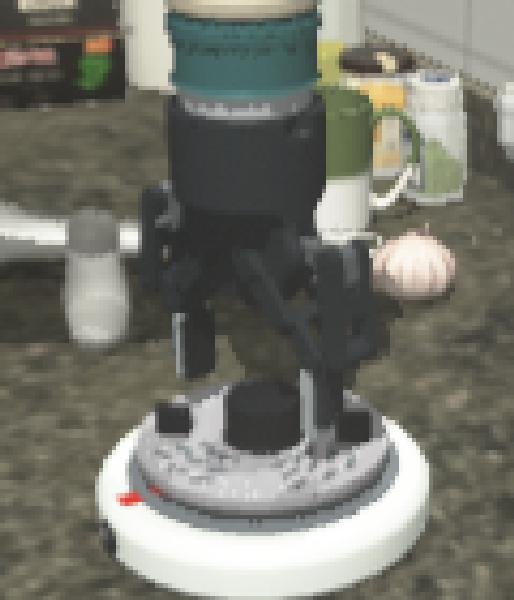

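The tips are just above the plate, at (195,375) and (318,440), z ≈ 0.072, clear of both tabs. I'll lower 14 mm, then start turning.

Request:
{"op": "play_rows", "data": {
  "moves": [
    {"x": 0, "y": 0, "z": 2, "ax": 0, "ay": 0, "az": 0, "grip": 1},
    {"x": 0, "y": 0, "z": 4, "ax": 0, "ay": 0, "az": 0, "grip": 1},
    {"x": 0, "y": 0, "z": 6, "ax": 0, "ay": 0, "az": 0, "grip": 1},
    {"x": 0, "y": 0, "z": 8, "ax": 0, "ay": 0, "az": 0, "grip": 1},
    {"x": 0, "y": 0, "z": 10, "ax": 0, "ay": 0, "az": 0, "grip": 1},
    {"x": 0, "y": 0, "z": 12, "ax": 0, "ay": 0, "az": 0, "grip": 1},
    {"x": 0, "y": 0, "z": 14, "ax": 0, "ay": 0, "az": 0, "grip": 1},
    {"x": 0, "y": 0, "z": 14, "ax": 0, "ay": 0, "az": 0, "grip": 1},
    {"x": 0, "y": 0, "z": 14, "ax": 0, "ay": 0, "az": 0, "grip": 1},
    {"x": 0, "y": 0, "z": 14, "ax": 0, "ay": 0, "az": 0, "grip": 1}
  ]
}}

```text
t: 6.7
eef_pos: [0.5368, 0.0677, 0.0227]
tcp_rot: [0.0, 0.988, 0.153, 0.0]
ft_force: [-0.4, -0.6, 0.1]
opening: 0.0852
grasp_force: 0.0
```

Request:
{"op": "play_rows", "data": {
  "moves": [
    {"x": 0, "y": 0, "z": 0, "ax": 0, "ay": 0, "az": -3, "grip": 1},
    {"x": 0, "y": 0, "z": 0, "ax": 0, "ay": 0, "az": -6, "grip": 1},
    {"x": 0, "y": 0, "z": 0, "ax": 0, "ay": 0, "az": -9, "grip": 1},
    {"x": 0, "y": 0, "z": 0, "ax": 0, "ay": 0, "az": -12, "grip": 1},
    {"x": 0, "y": 0, "z": 0, "ax": 0, "ay": 0, "az": -15, "grip": 1},
    {"x": 0, "y": 0, "z": 0, "ax": 0, "ay": 0, "az": -18, "grip": 1},
    {"x": 0, "y": 0, "z": 0, "ax": 0, "ay": 0, "az": -22, "grip": 1},
    {"x": 0, "y": 0, "z": 0, "ax": 0, "ay": 0, "az": -26, "grip": 1},
    {"x": 0, "y": 0, "z": 0, "ax": 0, "ay": 0, "az": -30, "grip": 1},
    {"x": 0, "y": 0, "z": 0, "ax": 0, "ay": 0, "az": -34, "grip": 1}
  ]
}}

```text
t: 7.7
eef_pos: [0.5369, 0.0678, 0.0228]
tcp_rot: [0.0, 0.9, 0.437, 0.0]
ft_force: [-0.8, -0.1, 0.5]
opening: 0.0854
grasp_force: 0.3
```

```bash
python3 - <<'E'
from h import *
st()
g=ctrl.grab_frame("scene")
b=g["image"][110:250,210:330]
cv2.imwrite("pics/p6.png",cv2.resize(b,(514,600),interpolation=cv2.INTER_NEAREST))
E
```

```text
t 7.7 p [0.5369 0.0678 0.0228] yaw_y -38.2 tilt [ 0. -0.] q [ 0.01  0.3  -0.43  0.84 -0.    2.24] F [-0.8 -0.1  0.5] M [-0.01  0.01  0.03] op 0.0854
```

View pics/p6.png

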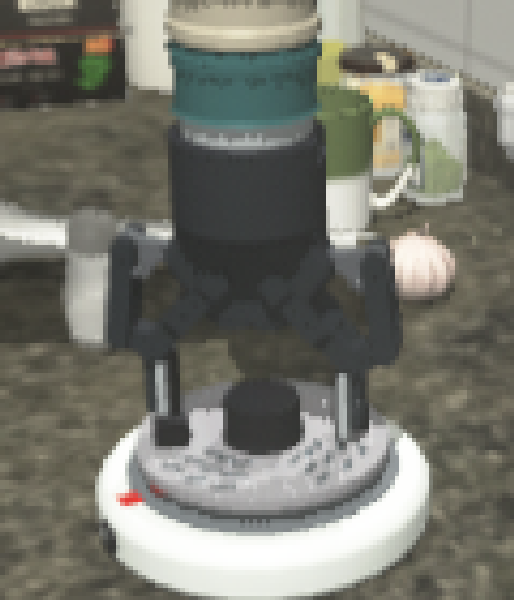

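The fingers are behind the tabs (left finger against the tab at (172,430)) and the slots show the disc has turned about 15°. I'll go on turning.

Request:
{"op": "play_rows", "data": {
  "moves": [
    {"x": 0, "y": 0, "z": 0, "ax": 0, "ay": 0, "az": -5, "grip": 1},
    {"x": 0, "y": 0, "z": 0, "ax": 0, "ay": 0, "az": -10, "grip": 1},
    {"x": 0, "y": 0, "z": 0, "ax": 0, "ay": 0, "az": -15, "grip": 1},
    {"x": 0, "y": 0, "z": 0, "ax": 0, "ay": 0, "az": -20, "grip": 1},
    {"x": 0, "y": 0, "z": 0, "ax": 0, "ay": 0, "az": -25, "grip": 1},
    {"x": 0, "y": 0, "z": 0, "ax": 0, "ay": 0, "az": -30, "grip": 1},
    {"x": 0, "y": 0, "z": 0, "ax": 0, "ay": 0, "az": -35, "grip": 1},
    {"x": 0, "y": 0, "z": 0, "ax": 0, "ay": 0, "az": -40, "grip": 1},
    {"x": 0, "y": 0, "z": 0, "ax": 0, "ay": 0, "az": -45, "grip": 1},
    {"x": 0, "y": 0, "z": 0, "ax": 0, "ay": 0, "az": -50, "grip": 1}
  ]
}}

```text
t: 8.75
eef_pos: [0.5371, 0.0675, 0.0228]
tcp_rot: [0.0, 0.631, 0.776, 0.0]
ft_force: [-0.5, -0.7, 0.4]
opening: 0.0854
grasp_force: 0.4
```

Request:
{"op": "play_rows", "data": {
  "moves": [
    {"x": 0, "y": 0, "z": 0, "ax": 0, "ay": 0, "az": -5, "grip": 1},
    {"x": 0, "y": 0, "z": 0, "ax": 0, "ay": 0, "az": -10, "grip": 1},
    {"x": 0, "y": 0, "z": 0, "ax": 0, "ay": 0, "az": -15, "grip": 1},
    {"x": 0, "y": 0, "z": 0, "ax": 0, "ay": 0, "az": -20, "grip": 1},
    {"x": 0, "y": 0, "z": 0, "ax": 0, "ay": 0, "az": -25, "grip": 1},
    {"x": 0, "y": 0, "z": 0, "ax": 0, "ay": 0, "az": -30, "grip": 1},
    {"x": 0, "y": 0, "z": 0, "ax": 0, "ay": 0, "az": -34, "grip": 1},
    {"x": 0, "y": 0, "z": 0, "ax": 0, "ay": 0, "az": -38, "grip": 1},
    {"x": 0, "y": 0, "z": 0, "ax": 0, "ay": 0, "az": -42, "grip": 1},
    {"x": 0, "y": 0, "z": 0, "ax": 0, "ay": 0, "az": -44, "grip": 1}
  ]
}}

```text
t: 9.75
eef_pos: [0.5372, 0.0675, 0.0229]
tcp_rot: [0.001, 0.295, 0.955, -0.0]
ft_force: [0.4, -0.4, 0.0]
opening: 0.0855
grasp_force: 0.3
```

```bash
python3 - <<'E'
from h import *
st()
g=ctrl.grab_frame("scene");o=g["image"].astype(int)
b=g["image"][180:250,210:330]
cv2.imwrite("pics/p7.png",cv2.resize(b,(800,467),interpolation=cv2.INTER_CUBIC))
print(pix(g,np.array([.537-.058,.0675,.05])), pix(g,np.array([.537-.04,.0675,.05])))
m=((o[...,2]>110)&(o[...,1]<75)&(o[...,0]<80)).astype(np.uint8);m[:190]=0;m[250:]=0
k,l,s,c=cv2.connectedComponentsWithStats(m)
for i in range(1,k):
  for z in(.034,.05):
    d=world(g,*c[i],z=z)[:2]-[.537,.0675];print(c[i],s[i,4],z,np.hypot(*d),np.degrees(np.arctan2(d[1],d[0])))
E
```

```text
t 9.75 p [0.5372 0.0675 0.0229] yaw_y 55.7 tilt [ 0.001 -0.001] q [ 0.01  0.3  -0.43  0.84 -0.    0.61] F [ 0.4 -0.4  0. ] M [-0.18 -0.1  -0.02] op 0.0855
[245.29923265 217.71659617] [253.03127376 215.69673753]
[255.5 213. ] 4 0.034 0.040450882347106316 118.77087315829763
[255.5 213. ] 4 0.05 0.03160164087081607 164.35282646901942
[251.5 214. ] 2 0.034 0.04611290544767669 129.45861854680925
[251.5 214. ] 2 0.05 0.04081796160016061 167.74592546143685
[246. 224.] 1 0.034 0.05738949228735484 179.88011615333147
[246. 224.] 1 0.05 0.07156869661484648 -159.16741788721336
[240.5 226. ] 4 0.034 0.0709306170766685 -178.46200118575058
[240.5 226. ] 4 0.05 0.08445273339527587 -161.06933215687
```

View pics/p7.png

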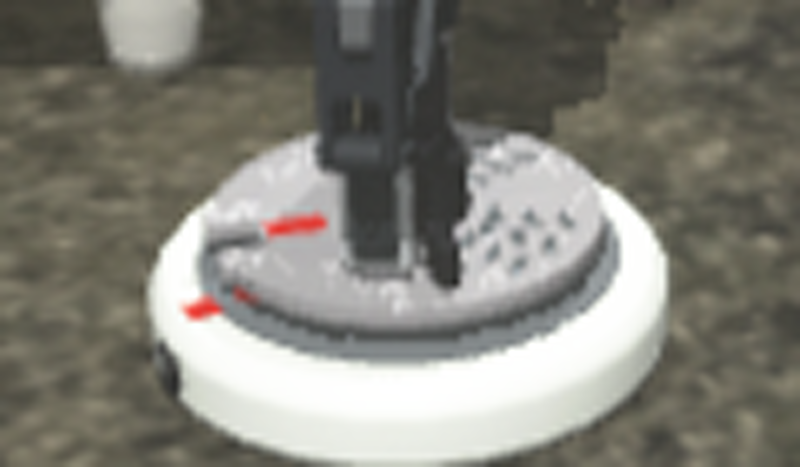

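The notch at (235,240) with its stripe (295,225) stands near 165°, and the mark (205,308) near 180°, so about 14° remain. I'll turn slowly, back off slightly, then lift to check from the top.

Request:
{"op": "play_rows", "data": {
  "moves": [
    {"x": 0, "y": 0, "z": 0, "ax": 0, "ay": 0, "az": -3, "grip": 1},
    {"x": 0, "y": 0, "z": 0, "ax": 0, "ay": 0, "az": -6, "grip": 1},
    {"x": 0, "y": 0, "z": 0, "ax": 0, "ay": 0, "az": -9, "grip": 1},
    {"x": 0, "y": 0, "z": 0, "ax": 0, "ay": 0, "az": -12, "grip": 1},
    {"x": 0, "y": 0, "z": 0, "ax": 0, "ay": 0, "az": -14, "grip": 1},
    {"x": 0, "y": 0, "z": 0, "ax": 0, "ay": 0, "az": -14, "grip": 1},
    {"x": 0, "y": 0, "z": 0, "ax": 0, "ay": 0, "az": -14, "grip": 1},
    {"x": 0, "y": 0, "z": 0, "ax": 0, "ay": 0, "az": -14, "grip": 1},
    {"x": 0, "y": 0, "z": 0, "ax": 0, "ay": 0, "az": -14, "grip": 1},
    {"x": 0, "y": 0, "z": 0, "ax": 0, "ay": 0, "az": -14, "grip": 1}
  ]
}}

```text
t: 10.8
eef_pos: [0.5369, 0.0678, 0.0227]
tcp_rot: [0.0, 0.177, 0.984, 0.0]
ft_force: [1.0, -0.4, 0.5]
opening: 0.0848
grasp_force: 0.4
```

Request:
{"op": "play_rows", "data": {
  "moves": [
    {"x": 0, "y": 0, "z": 0, "ax": 0, "ay": 0, "az": 3, "grip": 1},
    {"x": 0, "y": 0, "z": 0, "ax": 0, "ay": 0, "az": 6, "grip": 1},
    {"x": 0, "y": 0, "z": -10, "ax": 0, "ay": 0, "az": 6, "grip": 1},
    {"x": 0, "y": 0, "z": -30, "ax": 0, "ay": 0, "az": 6, "grip": 1},
    {"x": 0, "y": 0, "z": -60, "ax": 0, "ay": 0, "az": 6, "grip": 1},
    {"x": 0, "y": 0, "z": -80, "ax": 0, "ay": 0, "az": 6, "grip": 1},
    {"x": 0, "y": 0, "z": -80, "ax": 0, "ay": 0, "az": 6, "grip": 1},
    {"x": 0, "y": 0, "z": -80, "ax": 0, "ay": 0, "az": 6, "grip": 1},
    {"x": 0, "y": 0, "z": -80, "ax": 0, "ay": 0, "az": 6, "grip": 1},
    {"x": 0, "y": 0, "z": -80, "ax": 0, "ay": 0, "az": 6, "grip": 1}
  ]
}}

```text
t: 11.8
eef_pos: [0.5353, 0.0678, 0.1012]
tcp_rot: [-0.001, 0.228, 0.974, -0.0]
ft_force: [0.5, 1.0, -0.7]
opening: 0.0857
grasp_force: 0.0
```

```bash
python3 - <<'E'
from h import *
st([.50,-.16,.10])
E
```

```text
t 11.8 p [0.5353 0.0678 0.1012] yaw_y 63.6 tilt [-0.003 -0.   ] q [ 0.01  0.21 -0.35  1.01  0.    0.47] F [ 0.5  1.  -0.7] M [ 0.03  0.01 -0.04] op 0.0857
tool mm [ -69.5 -219.8    1.3]
```

Request:
{"op": "play_rows", "data": {
  "moves": [
    {"x": -12, "y": -40, "z": 0, "ax": 0, "ay": 0, "az": 0, "grip": -1},
    {"x": -24, "y": -80, "z": 0, "ax": 0, "ay": 0, "az": 0, "grip": -1},
    {"x": -36, "y": -120, "z": 0, "ax": 0, "ay": 0, "az": 0, "grip": -1},
    {"x": -48, "y": -160, "z": 0, "ax": 0, "ay": 0, "az": 0, "grip": -1},
    {"x": -60, "y": -200, "z": 0, "ax": 0, "ay": 0, "az": 0, "grip": -1},
    {"x": -70, "y": -220, "z": 0, "ax": 0, "ay": 0, "az": 0, "grip": -1},
    {"x": -70, "y": -220, "z": 0, "ax": 0, "ay": 0, "az": 0, "grip": -1},
    {"x": -70, "y": -220, "z": 0, "ax": 0, "ay": 0, "az": 0, "grip": -1},
    {"x": -70, "y": -220, "z": 0, "ax": 0, "ay": 0, "az": 0, "grip": -1},
    {"x": -70, "y": -220, "z": 0, "ax": 0, "ay": 0, "az": 0, "grip": -1}
  ]
}}

```text
t: 12.8
eef_pos: [0.5015, -0.1591, 0.1023]
tcp_rot: [-0.0, 0.227, 0.974, 0.0]
ft_force: [0.8, 0.1, 0.4]
opening: -0.0001
grasp_force: 0.0
```

```bash
python3 - <<'E'
from h import *
st([.537,.0675,.08])
f=ctrl.grab_frame("top")
a=cv2.resize(f["image"][200:280,260:340],(600,600),interpolation=cv2.INTER_CUBIC)
cv2.imwrite("pics/p8.png",a)
o=look(f);print(o)
uu,vv=np.meshgrid(range(280,325),range(215,268))
W=np.array([world(f,u,v) for u,v in zip(uu.ravel(),vv.ravel())]);D=W[:,:2]-[.537,.0675];r=np.hypot(*D.T)
m=(W[:,2]>.058)&(W[:,2]<.075)&(r>.036)&(r<.06)
A=W[m&(D[:,1]<0)].mean(0);B=W[m&(D[:,1]>0)].mean(0);d=A-B;print(A,B,(A+B)/2,np.degrees(np.arctan2(d[1],d[0])))
E
```

```text
t 12.8 p [ 0.5015 -0.1591  0.1023] yaw_y 63.7 tilt [-0.001  0.001] q [-0.43  0.19 -0.38  1.    0.    0.03] F [0.8 0.1 0.4] M [-0.02 -0.02 -0.01] op -0.0001
tool mm [ 68.4 218.9  22.4]
{'c': array([0.53067726, 0.06485444]), 'r': np.float64(0.07890551939782235), 'red': [(0.034, np.int32(27), np.float64(0.0274), np.float64(174.2)), (0.05, np.int32(27), np.float64(0.0293), np.float64(175.2)), (0.034, np.int32(10), np.float64(0.0501), np.float64(177.8)), (0.05, np.int32(10), np.float64(0.0517), np.float64(178.2)), (0.034, np.int32(12), np.float64(0.0675), np.float64(178.0)), (0.05, np.int32(12), np.float64(0.069), np.float64(178.3))]}
[0.54144468 0.02232818 0.06426878] [0.53651178 0.11493981 0.06429523] [0.53897823 0.068634   0.064282  ] -86.95105620577509
```

View pics/p8.png

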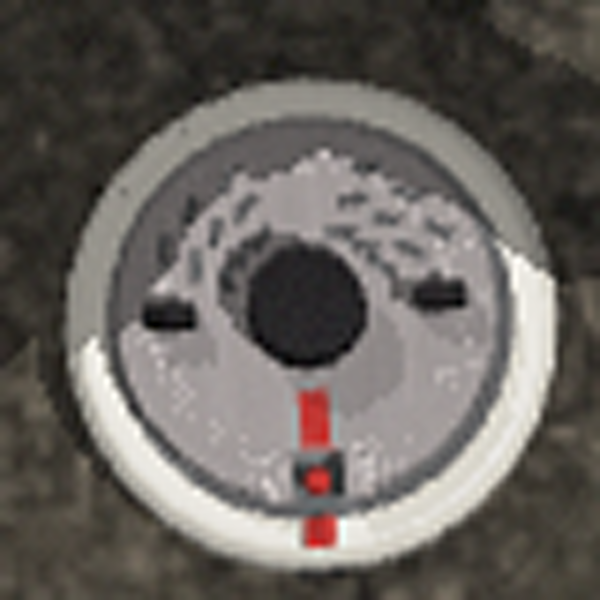

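The red pin (319,480) shows centred in the notch (293–345), so the disc is aligned. Next: closed fingertips over the hub.

Request:
{"op": "play_rows", "data": {
  "moves": [
    {"x": 12, "y": 40, "z": 0, "ax": 0, "ay": 0, "az": 0, "grip": -1},
    {"x": 24, "y": 80, "z": 0, "ax": 0, "ay": 0, "az": 0, "grip": -1},
    {"x": 36, "y": 120, "z": 0, "ax": 0, "ay": 0, "az": 0, "grip": -1},
    {"x": 48, "y": 160, "z": 0, "ax": 0, "ay": 0, "az": 0, "grip": -1},
    {"x": 62, "y": 200, "z": 0, "ax": 0, "ay": 0, "az": 0, "grip": -1},
    {"x": 68, "y": 220, "z": 0, "ax": 0, "ay": 0, "az": 0, "grip": -1},
    {"x": 68, "y": 220, "z": 0, "ax": 0, "ay": 0, "az": 0, "grip": -1},
    {"x": 68, "y": 220, "z": 0, "ax": 0, "ay": 0, "az": 0, "grip": -1},
    {"x": 68, "y": 220, "z": 0, "ax": 0, "ay": 0, "az": 0, "grip": -1},
    {"x": 68, "y": 220, "z": 0, "ax": 0, "ay": 0, "az": 0, "grip": -1}
  ]
}}

```text
t: 13.85
eef_pos: [0.5383, 0.066, 0.1026]
tcp_rot: [-0.0, 0.229, 0.974, -0.0]
ft_force: [-0.0, -0.1, -0.1]
opening: -0.0001
grasp_force: 0.0
```

```bash
python3 - <<'E'
from h import *
st([.538,.068,.08])
tips()
E
```

```text
t 13.85 p [0.5383 0.066  0.1026] yaw_y 63.6 tilt [-0. -0.] q [ 0.    0.21 -0.35  1.01 -0.    0.46] F [-0.  -0.1 -0.1] M [ 0.03 -0.06  0.04] op -0.0001
tool mm [ 1.1  1.7 22.6]
258 142 [0.513 0.059 0.217]
259 144 [0.516 0.06  0.213]
260 155 [0.517 0.06  0.189]
261 156 [0.518 0.058 0.188]
262 165 [0.514 0.046 0.173]
263 166 [0.515 0.043 0.172]
264 179 [0.526 0.067 0.131]
265 182 [0.527 0.064 0.126]
266 182 [0.53  0.064 0.125]
267 182 [0.532 0.064 0.124]
268 182 [0.533 0.061 0.125]
269 182 [0.536 0.062 0.124]
270 182 [0.537 0.06  0.125]
271 182 [0.538 0.057 0.126]
272 182 [0.541 0.059 0.124]
273 182 [0.542 0.056 0.125]
274 181 [0.544 0.054 0.128]
275 164 [0.538 0.035 0.174]
276 156 [0.544 0.043 0.188]
277 143 [0.546 0.04  0.216]
```

Request:
{"op": "play_rows", "data": {
  "moves": [
    {"x": 1, "y": 2, "z": 8, "ax": 0, "ay": 0, "az": 0, "grip": -1},
    {"x": 1, "y": 2, "z": 16, "ax": 0, "ay": 0, "az": 0, "grip": -1},
    {"x": 1, "y": 2, "z": 24, "ax": 0, "ay": 0, "az": 0, "grip": -1},
    {"x": 1, "y": 2, "z": 30, "ax": 0, "ay": 0, "az": 0, "grip": -1},
    {"x": 1, "y": 2, "z": 36, "ax": 0, "ay": 0, "az": 0, "grip": -1},
    {"x": 1, "y": 2, "z": 40, "ax": 0, "ay": 0, "az": 0, "grip": -1},
    {"x": 1, "y": 2, "z": 43, "ax": 0, "ay": 0, "az": 0, "grip": -1},
    {"x": 1, "y": 2, "z": 45, "ax": 0, "ay": 0, "az": 0, "grip": -1},
    {"x": 1, "y": 2, "z": 45, "ax": 0, "ay": 0, "az": 0, "grip": -1},
    {"x": 1, "y": 2, "z": 45, "ax": 0, "ay": 0, "az": 0, "grip": -1}
  ]
}}

```text
t: 14.9
eef_pos: [0.5387, 0.0692, 0.0578]
tcp_rot: [0.0, 0.228, 0.974, 0.0]
ft_force: [0.1, -0.2, 0.2]
opening: -0.0
grasp_force: 0.0
```

Request:
{"op": "play_rows", "data": {
  "moves": [
    {"x": 0, "y": 0, "z": 1, "ax": 0, "ay": 0, "az": 0, "grip": -1},
    {"x": 0, "y": 0, "z": 2, "ax": 0, "ay": 0, "az": 0, "grip": -1},
    {"x": 0, "y": 0, "z": 3, "ax": 0, "ay": 0, "az": 0, "grip": -1},
    {"x": 0, "y": 0, "z": 4, "ax": 0, "ay": 0, "az": 0, "grip": -1},
    {"x": 0, "y": 0, "z": 5, "ax": 0, "ay": 0, "az": 0, "grip": -1},
    {"x": 0, "y": 0, "z": 6, "ax": 0, "ay": 0, "az": 0, "grip": -1},
    {"x": 0, "y": 0, "z": 7, "ax": 0, "ay": 0, "az": 0, "grip": -1},
    {"x": 0, "y": 0, "z": 8, "ax": 0, "ay": 0, "az": 0, "grip": -1},
    {"x": 0, "y": 0, "z": 8, "ax": 0, "ay": 0, "az": 0, "grip": -1},
    {"x": 0, "y": 0, "z": 8, "ax": 0, "ay": 0, "az": 0, "grip": -1}
  ]
}}

```text
t: 15.9
eef_pos: [0.5386, 0.0691, 0.0505]
tcp_rot: [0.0, 0.228, 0.974, 0.0]
ft_force: [-1.4, -0.2, 5.0]
opening: -0.0003
grasp_force: 2.8
```

Request:
{"op": "play_rows", "data": {
  "moves": [
    {"x": 0, "y": 0, "z": 0.5, "ax": 0, "ay": 0, "az": 0, "grip": -1},
    {"x": 0, "y": 0, "z": 1, "ax": 0, "ay": 0, "az": 0, "grip": -1},
    {"x": 0, "y": 0, "z": 1.5, "ax": 0, "ay": 0, "az": 0, "grip": -1},
    {"x": 0, "y": 0, "z": 2, "ax": 0, "ay": 0, "az": 0, "grip": -1},
    {"x": 0, "y": 0, "z": 2.5, "ax": 0, "ay": 0, "az": 0, "grip": -1},
    {"x": 0, "y": 0, "z": 3, "ax": 0, "ay": 0, "az": 0, "grip": -1},
    {"x": 0, "y": 0, "z": 3.5, "ax": 0, "ay": 0, "az": 0, "grip": -1},
    {"x": 0, "y": 0, "z": 4, "ax": 0, "ay": 0, "az": 0, "grip": -1},
    {"x": 0, "y": 0, "z": 4, "ax": 0, "ay": 0, "az": 0, "grip": -1},
    {"x": 0, "y": 0, "z": 4, "ax": 0, "ay": 0, "az": 0, "grip": -1}
  ]
}}

```text
t: 16.9
eef_pos: [0.5386, 0.0691, 0.0465]
tcp_rot: [0.0, 0.228, 0.974, 0.0]
ft_force: [-1.6, 0.2, 5.9]
opening: 0.0
grasp_force: 3.1
```

Request:
{"op": "play_rows", "data": {
  "moves": [
    {"x": 0, "y": 0, "z": 0.5, "ax": 0, "ay": 0, "az": 0, "grip": -1},
    {"x": 0, "y": 0, "z": 1, "ax": 0, "ay": 0, "az": 0, "grip": -1},
    {"x": 0, "y": 0, "z": 1.5, "ax": 0, "ay": 0, "az": 0, "grip": -1},
    {"x": 0, "y": 0, "z": 2, "ax": 0, "ay": 0, "az": 0, "grip": -1},
    {"x": 0, "y": 0, "z": 2, "ax": 0, "ay": 0, "az": 0, "grip": -1},
    {"x": 0, "y": 0, "z": 2, "ax": 0, "ay": 0, "az": 0, "grip": -1},
    {"x": 0, "y": 0, "z": 2, "ax": 0, "ay": 0, "az": 0, "grip": -1},
    {"x": 0, "y": 0, "z": 2, "ax": 0, "ay": 0, "az": 0, "grip": -1},
    {"x": 0, "y": 0, "z": 2, "ax": 0, "ay": 0, "az": 0, "grip": -1},
    {"x": 0, "y": 0, "z": 2, "ax": 0, "ay": 0, "az": 0, "grip": -1}
  ]
}}

```text
t: 17.9
eef_pos: [0.5388, 0.0692, 0.0459]
tcp_rot: [0.0, 0.228, 0.974, 0.0]
ft_force: [-5.2, -0.5, 14.1]
opening: -0.0002
grasp_force: 7.1
```

Request:
{"op": "play_rows", "data": {
  "moves": [
    {"x": 0, "y": 0, "z": 0.5, "ax": 0, "ay": 0, "az": 0, "grip": -1},
    {"x": 0, "y": 0, "z": 1, "ax": 0, "ay": 0, "az": 0, "grip": -1},
    {"x": 0, "y": 0, "z": 1.5, "ax": 0, "ay": 0, "az": 0, "grip": -1},
    {"x": 0, "y": 0, "z": 1.5, "ax": 0, "ay": 0, "az": 0, "grip": -1},
    {"x": 0, "y": 0, "z": 1.5, "ax": 0, "ay": 0, "az": 0, "grip": -1},
    {"x": 0, "y": 0, "z": 1.5, "ax": 0, "ay": 0, "az": 0, "grip": -1},
    {"x": 0, "y": 0, "z": 1.5, "ax": 0, "ay": 0, "az": 0, "grip": -1},
    {"x": 0, "y": 0, "z": 1.5, "ax": 0, "ay": 0, "az": 0, "grip": -1},
    {"x": 0, "y": 0, "z": 1.5, "ax": 0, "ay": 0, "az": 0, "grip": -1},
    {"x": 0, "y": 0, "z": 1.5, "ax": 0, "ay": 0, "az": 0, "grip": -1}
  ]
}}

```text
t: 18.9
eef_pos: [0.539, 0.0692, 0.0457]
tcp_rot: [0.001, 0.228, 0.974, 0.0]
ft_force: [-7.1, -0.6, 22.9]
opening: 0.0001
grasp_force: 11.2
```

Hard stop at 23 N. I'll lift straight up and clear away, then look.

Request:
{"op": "play_rows", "data": {
  "moves": [
    {"x": 0, "y": 0, "z": -2, "ax": 0, "ay": 0, "az": 0, "grip": -1},
    {"x": 0, "y": 0, "z": -5, "ax": 0, "ay": 0, "az": 0, "grip": -1},
    {"x": 0, "y": 0, "z": -15, "ax": 0, "ay": 0, "az": 0, "grip": -1},
    {"x": 0, "y": 0, "z": -35, "ax": 0, "ay": 0, "az": 0, "grip": -1},
    {"x": 0, "y": 0, "z": -60, "ax": 0, "ay": 0, "az": 0, "grip": -1},
    {"x": -12, "y": -40, "z": -60, "ax": 0, "ay": 0, "az": 0, "grip": -1},
    {"x": -24, "y": -80, "z": -60, "ax": 0, "ay": 0, "az": 0, "grip": -1},
    {"x": -36, "y": -120, "z": -60, "ax": 0, "ay": 0, "az": 0, "grip": -1},
    {"x": -54, "y": -160, "z": -60, "ax": 0, "ay": 0, "az": 0, "grip": -1},
    {"x": -70, "y": -205, "z": -60, "ax": 0, "ay": 0, "az": 0, "grip": -1}
  ]
}}

```text
t: 19.9
eef_pos: [0.5103, -0.1471, 0.1026]
tcp_rot: [0.001, 0.228, 0.974, 0.0]
ft_force: [-1.1, -0.3, 0.1]
opening: -0.0001
grasp_force: 0.0
```

Request:
{"op": "play_rows", "data": {
  "moves": [
    {"x": 0, "y": -10, "z": 0, "ax": 0, "ay": 0, "az": 0, "grip": -1},
    {"x": 0, "y": -10, "z": 0, "ax": 0, "ay": 0, "az": 0, "grip": -1},
    {"x": 0, "y": -10, "z": 0, "ax": 0, "ay": 0, "az": 0, "grip": -1},
    {"x": 0, "y": -10, "z": 0, "ax": 0, "ay": 0, "az": 0, "grip": -1},
    {"x": 0, "y": -10, "z": 0, "ax": 0, "ay": 0, "az": 0, "grip": -1},
    {"x": 0, "y": -10, "z": 0, "ax": 0, "ay": 0, "az": 0, "grip": -1},
    {"x": 0, "y": -10, "z": 0, "ax": 0, "ay": 0, "az": 0, "grip": -1},
    {"x": 0, "y": -10, "z": 0, "ax": 0, "ay": 0, "az": 0, "grip": -1},
    {"x": 0, "y": -10, "z": 0, "ax": 0, "ay": 0, "az": 0, "grip": -1},
    {"x": 0, "y": -10, "z": 0, "ax": 0, "ay": 0, "az": 0, "grip": -1}
  ]
}}

```text
t: 20.9
eef_pos: [0.5057, -0.1546, 0.1021]
tcp_rot: [0.0, 0.228, 0.974, -0.0]
ft_force: [-0.2, -0.5, 0.2]
opening: -0.0
grasp_force: 0.0
```

```bash
python3 - <<'E'
from h import *
st()
f=ctrl.grab_frame("top");g=ctrl.grab_frame("scene")
uu,vv=np.meshgrid(range(276,328),range(212,270))
W=np.array([world(f,u,v) for u,v in zip(uu.ravel(),vv.ravel())]);D=W[:,:2]-[.538,.068];r=np.hypot(*D.T);th=np.degrees(np.arctan2(D[:,1],D[:,0]))
for lo in range(-180,180,60):
    m=(r>.045)&(r<.062)&(th>=lo)&(th<lo+60)&(W[:,2]<.053);print(lo,m.sum(),np.median(W[m,2]).round(4))
uu,vv=np.meshgrid(range(235,305),range(190,235))
W=np.array([world(g,u,v) for u,v in zip(uu.ravel(),vv.ravel())]);D=W[:,:2]-[.538,.068];r=np.hypot(*D.T)
print("scene plate",np.median(W[(r>.03)&(r<.06)&(W[:,2]>.035)&(W[:,2]<.053)][:,2]),"hub",np.median(W[(r<.017)][:,2]))
a=cv2.resize(f["image"][200:280,260:340],(400,400),interpolation=cv2.INTER_CUBIC);b=cv2.resize(g["image"][170:250,230:310],(400,400),interpolation=cv2.INTER_CUBIC)
cv2.imwrite("pics/p9.png",np.hstack([a,b]))
E
```

```text
t 20.9 p [ 0.5057 -0.1546  0.1021] yaw_y 63.6 tilt [ 0. -0.] q [-0.42  0.19 -0.38  1.   -0.    0.04] F [-0.2 -0.5  0.2] M [0.01 0.06 0.  ] op -0.0
-180 140 0.0415
-120 124 0.0416
-60 133 0.042
0 133 0.0419
60 121 0.0421
120 142 0.0417
scene plate 0.042942256939558776 hub 0.0667567596564611
```

View pics/p9.png

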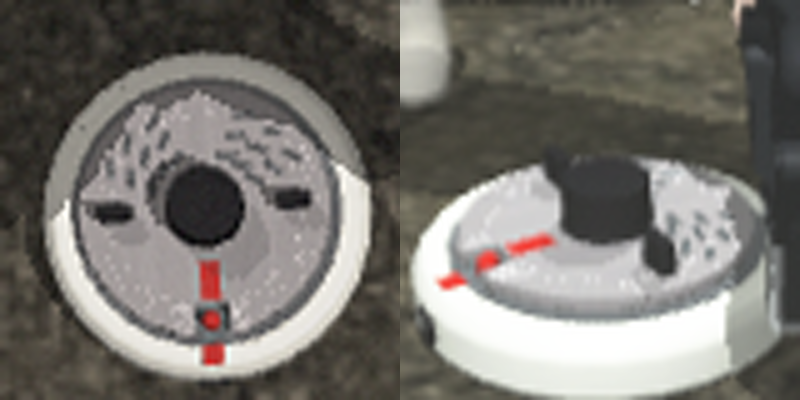

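The plate is level, with its top at 42 mm all round. The pin at (212,320) stands up through the notch, and the hub is at 66 mm, so the disc is home and the hand is clear.

```bash
python3 -c "
from bench import ctrl
print(ctrl.hand_in())"
```

```text
the job is handed in; nothing more can be done
None
```

The disc was pushed round by its tabs until the notch stood over the red pin, then pressed down by the hub to its hard stop; it lies level and fully home, the hand is clear, and the job is handed in.

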